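# Push the sanding drum up into its rest and lock it

## Robot

A 7-joint arm with a two-finger parallel gripper is mounted at the origin on a cart in front of the work surface, level with it; the furniture and walls round the work are solid. World frame = base frame: x ahead of the robot, y to its left, z up, the work surface at z = 0. Lengths are in m, angles in rad, forces in N, time in s.
With the tool pointing down it reaches from about 0.4 to 0.925 m from the base axis. Payload 5.6 kg.
Tool frame: the origin (TCP) lies at the very end of the fingers, on their centre line; the grasp point (between the pads) lies 19 mm behind it (pinch_z is the distance from the TCP to the grasp point, in m); z points along the fingers, x is the direction in which the jaws open and shut, and the axes are right-handed (so a half turn about z gives the same grasp; the last joint's range is limited). The gripper opens to 85 mm and grips with 20 to 120 N. Pads are 22 mm wide; open, the fingers measure 114 mm over their backs; the gripper's body (76 mm by 85 mm) begins 54 mm behind the grasp point. The pads swing forward as they close: fully open they stand 13 mm farther back than shut.
Start: joints at [-1.16, 0.468, -0.012, 1.603, 0.006, 1.071, -0.056], TCP at [0.285, 0.584, 0.231] pointing down, gripper open.
Joint ranges: [-2.53, 2.53], [-0.31, 2.02], [-1.57, 1.55], [0.28, 2.44], [-1.29, 4.43], [0.15, 1.84], [-2.92, 2.92]. Speed limits (rad/s): [2.57, 2.57, 3.14, 3.14, 3.14, 3.14, 3.14].

## Interface

Orientations are given as a unit quaternion [w, x, y, z].
In Python, from bench import sense, get_image, finish_job, pinch_z gives the robot as it stands. The module is installed in compiled form; this text tells all that it offers.
- The arm moves only by the tool play_rows, never from a script. Its argument "deltas" is a list of rows, each a list of 7 numbers: the shift along the tool's x, y, z in cm, then the turn, a rotation vector about the tool's x, y, z in rad, then the closure in counts, from 0 (fully open) to 255 (shut). In form: [[tx, ty, tz, ax, ay, az, claw], ...]. A call has 1 to 8 rows; each row is the pose to reach, as a shift and turn from the pose measured when the call began, along the tool's axes at that moment; what a row does not reach only later rows make up. A row lasts 1/12 s, in which the tool goes at most 41.7 mm and 7.16 degrees, less where a joint would pass 70% of its speed; a pose out of reach is approached as far as the arm can. A call with a gripper value outside its range is refused whole. The fingers move at their own pace and stop on an object; "squeeze" is the grip in N (left out, the last holds). Time passes only in rows, so rows that repeat a pose let the fingers close. It gives the time, the measured TCP pose, the force and the opening at its end, in the units of the state.
- sense(): the state, without advancing time (a new reading comes with each control period).
- get_image(name): name is "scene" or "top" or "wrist"; returns a dict with "img" (480x640x3 uint8, red, green, blue), "fx", "fy", "cx", "cy" (pixels), "k1" (the pictures are not rectified: a ray, as slopes to the right and down, at radius r is drawn at 1 + k1 r^2 times it, then the intrinsics apply), "world_from_camera" (4x4, takes a point from camera to world coordinates). Camera axes: x right, y up, looking along -z (the intrinsics and any distortion apply to the point x, -y, -z); pixel columns grow to the right and rows downward; lengths in m; the calibration is good to about 2 mm. A picture is of the moment at which its call begins. There is no depth.
- finish_job(): hands the job in, once; it reports no verdict.
The state is a dict: "clock": time; "joint_pos": joint angles; "joint_vel": joint speeds; "joint_torque": joint torques, N m; "position": TCP position; "tool_rot": TCP orientation; "contact_force": force on the tool from outside, world axes, zero at the start; "ft_torque": the same for the moment, N m; "opening": finger opening in m.
Only numpy, scipy, OpenCV 4.12 (cv2) and the standard library are available. Lean on these libraries where they do the work, as an engineer would, in place of code of your own. Each camera call takes 0.05 s, during which the arm holds its last target. There are 200 camera calls.

## Task

The bare sanding drum is to be scraped clean of old glue, so load it into the drum rest and lock it: with the fingertips, push it slowly and steadily up the two felt runways until it is home against the stop and the steel keeper has sprung up behind it, never letting it run back down. Then push the red-knobbed hold-down arm round with a fingertip until it is square across the top of the drum. Push only: do not pinch or lift the drum, and leave the other things on the bench alone.

Things in the scene. Friction and masses are not known exactly. Their poses are not given: they have to be found in the camera images.
- drum: Sanding drum, 0.4 to 0.8 kg: barrel 60 mm in diameter, 150 mm long, smooth bare aluminium, a steel shaft stub (15 mm, 22 mm long) at each end. Origin: middle of the barrel, on its axis; y is the axis, x and z turn as it rolls. Starts at the foot of the runways against a lip 8 mm high; let go below the keeper, it rolls back. Over 0.25 m/s it counts as run away. Side play 5 mm at each end.
- rest: Wooden drum rest screwed to the bench, x -106 to +124, y -100 to +100 mm. Origin on the bench top; x points horizontally uphill, y left across, z up. Two felt runways (24 mm wide, at y = -46 and +46) rise 8 degrees towards +x, 44 mm above the bench at x = 0. Side boards (y = -86, +86) stand 14 mm above them, the stop beam at the top 44 mm. The hold-down's pivot axis passes through (94, 0, 124) mm.
- drum_home (a point): Fixed on the rest at (55, 0, 82) mm in its frame: where the middle of the drum lies when the drum touches the stop. x points up the slope, parallel to the runways, y across, z square to them. The drum starts at about x = -120 mm here; once past the keeper it may settle back about 5 mm from this point, onto the keeper.
- keeper (a joint): Steel keeper, a 24 mm wide pawl between the runways. 0 rad = up, its nose 17 mm above the runways; about 1 = folded flat. A weak spring (under 2 N at the nose) holds it up. It leans uphill: the drum folds it in passing over, then it springs up behind the drum and blocks the way back. It reads under 0.15 again once the drum is within about 5 mm of drum_home.
- hold_down (a joint): Hold-down arm: flat steel bar, 20 mm wide, 6 mm thick, reaching 64 mm from its pivot on a post above the middle of the stop beam, red knob near its end. 0 rad = pointing to rest +y along the beam; 1.57 = end stop, pointing down the slope (rest -x), 2 mm above the drum. Grows counter-clockwise seen from above; starts at 0 to 0.45; about 1 N at the knob turns it; stays where left.
- hold_down_knob (a point): Middle of the red knob of the hold-down arm, 54 mm from the arm's pivot axis; the knob is 18 mm in diameter and 24 mm high, from 12 mm below this point (the arm's upper face) to 12 mm above it.
- cedar_offcut: Bystander: offcut of brown cedar, 56x80x40 mm, origin at its underside.
- cork_block: Bystander: cork sanding block, 89x124x29 mm, origin at its underside.
- plane: Bystander: small wooden block plane with a brass knob, 105x158x72 mm, origin at its underside.
- driver: Bystander: screwdriver with orange handle, 206 mm long, origin at its underside.
- peg_jar: Bystander: small closed glass jar with dark lid, 52 mm across, 48 mm high, origin at its underside.
- tape_rule: Bystander: yellow tape measure, 51x89x64 mm, origin at its underside.

How it is judged:
On the way, in this order (a step that is already met when the one before it is completed fails the run):
1. the drum is home: within 12 mm of the stop, down on the runways, the keeper up behind it (x of drum in the frame of drum_home between -0.012 and 0.005 m and z of drum in the frame of drum_home between -0.006 and 0.006 m and value of joint keeper below 0.15 rad), for 0.2 s.
2. the hold-down arm is square across the drum (over 1.36 rad), the drum still home (all of step 1 and value of joint hold_down above 1.36 rad), for 0.2 s.
At the end, for the whole second after the job is handed in: The drum rests on the runways within 12 mm of the stop with the keeper up behind it (keeper below 0.15 rad), the hold-down arm stands square across its top (above 1.36 rad), and the drum is at rest (all of step 2 and linear speed of drum below 0.02 m/s); the robot touches nothing.
It fails at once if the drum runs free (moves faster than 0.25 m/s), as when it is let go and rolls back down (linear speed of drum above 0.25 m/s).
It fails at once if the drum is lifted more than 8 mm off the runways (z of drum in the frame of drum_home above 0.008 m).
It fails at once if another thing on the bench is moved by more than 20 mm (distance of any of cedar_offcut, cork_block, plane, driver, peg_jar, tape_rule from where it was at the start of the episode above 0.02 m).
It also fails if it takes over 51 s, if anything falls off the work surface, if the arm or the gripper's body presses on something with over 40 N, if the wrist force passes 120 N, or if a joint passes its speed limit or range.

## Working session

There is one attempt and no reset: what is moved stays moved. The work goes in short steps, Python scripts to look and compute and a tool call to move; the robot and the scene stay as the last step left them, time stands still between calls to the robot, and variables do not carry over. Pictures are saved under pics/ and viewed, about 8 in all and at most 12, crops included, and the job is handed in when it is done.

Besides the shell and the picture viewer there is one more tool, called after "Request:" by a JSON object that holds its "fn" and its "kwargs", one argument or row to a line. play_rows: Moves the arm, as the interface text tells. Its arguments: {"type":"object","properties":{"deltas":{"type":"array","items":{"type":"array","items":{"type":"number"}}},"squeeze":{"type":"number"}},"required":["deltas"]}

```bash
mkdir -p pics
cat > h.py <<'E'
import numpy as np, cv2
from bench import *
def ray(c,u,v):
    x,y=(u-c["cx"])/c["fx"],(v-c["cy"])/c["fy"]
    a,b=x,y
    for _ in range(20):
        k=1+c["k1"]*(a*a+b*b); a,b=x/k,y/k
    T=np.array(c["world_from_camera"]); return T[:3,3],T[:3,:3]@np.array([a,-b,-1])
def onz(c,u,v,z):
    o,d=ray(c,u,v); return o+d*(z-o[2])/d[2]
def proj(c,p):
    T=np.array(c["world_from_camera"]); q=T[:3,:3].T@(np.array(p)-T[:3,3]); a,b=q[0]/-q[2],-q[1]/-q[2]
    k=1+c["k1"]*(a*a+b*b); return a*k*c["fx"]+c["cx"],b*k*c["fy"]+c["cy"]
E
python3 - <<'E'
from h import *
for n in("top","scene"):
    c=get_image(n); cv2.imwrite(f"pics/{n}0.png",c["img"][:,:,::-1]); np.save(f"pics/{n}0.npy",c,allow_pickle=True)
    print(n,c["fx"],c["k1"],np.round(c["world_from_camera"],3).tolist())
print(sense())
E
```

```text
top 564.2580679127773 -0.1643820956445489 [[-0.022, 0.993, -0.116, 0.497], [-1.0, -0.021, 0.007, -0.133], [0.005, 0.117, 0.993, 1.211], [0.0, 0.0, 0.0, 1.0]]
scene 575.951899684307 0.02191509975498917 [[-0.993, -0.091, 0.078, 0.727], [0.12, -0.769, 0.628, 0.655], [0.002, 0.633, 0.774, 1.125], [0.0, 0.0, 0.0, 1.0]]
{'clock': 0.1, 'joint_pos': array([-1.16000362,  0.46834556, -0.01159116,  1.60352595,  0.00600784,
        1.0713913 , -0.05629696]), 'joint_vel': array([-0.00014803, -0.00187031,  0.000537  , -0.00325986,  0.00045057,
       -0.00119563, -0.00106748]), 'joint_torque': array([ 9.17481484e-04, -5.33524990e+01,  2.13097263e-02, -2.51964980e+01,
        1.14430737e-02,  4.30389468e-03, -1.46449167e-05]), 'position': array([0.28479395, 0.58373248, 0.23039925]), 'tool_rot': array([ 4.86831954e-04,  8.48067735e-01,  5.29887203e-01, -6.57375112e-04]), 'contact_force': array([0.70335524, 0.41576496, 0.23534704]), 'ft_torque': array([-0.00584022, -0.00069638,  0.01096842]), 'opening': 0.08526100616815711}
```

View pics/top0.png

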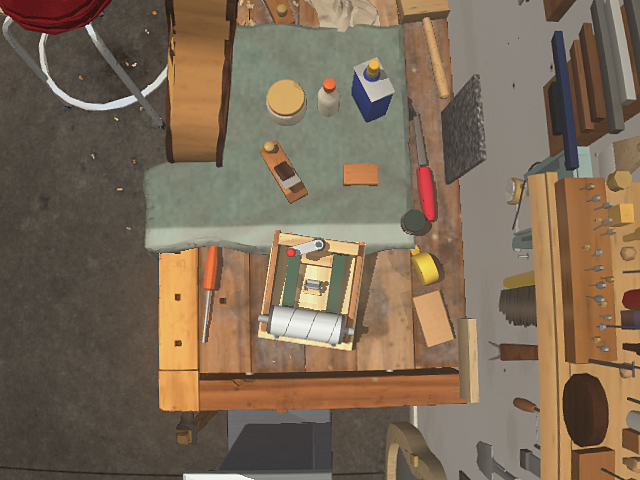

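View pics/scene0.png

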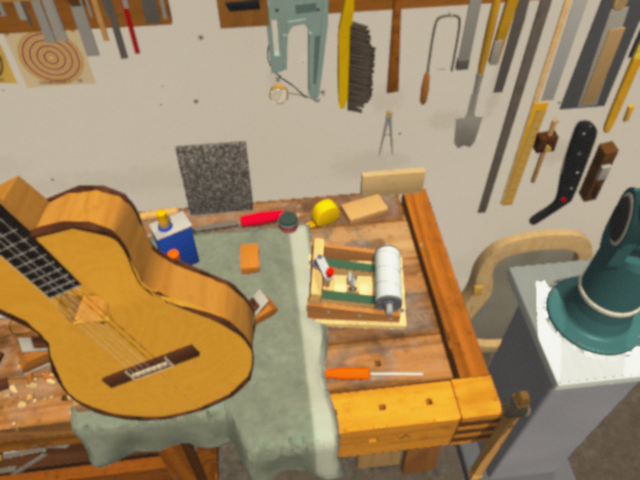

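The top view shows the rest at about (312, 290), uphill pointing image-up (roughly world +x), the drum at (307, 325) and the red knob at (291, 253). The scene view agrees. Next is an enlarged crop to pick out the features.

Run:
```python
from h import *
c=np.load("pics/top0.npy",allow_pickle=True).item(); im=c["img"][225:360,245:380]
b=cv2.resize(im,None,fx=4.4,fy=4.4,interpolation=cv2.INTER_CUBIC)
cv2.imwrite("pics/crop.png",b[:,:,::-1])
hsv=cv2.cvtColor(c["img"],cv2.COLOR_RGB2HSV)
def cen(m,n):
    k,l,s,ce=cv2.connectedComponentsWithStats(m.astype(np.uint8)); i=1+np.argmax(s[1:,4]); print(n,s[i],ce[i]);return ce[i],l==i
roi=np.zeros(hsv.shape[:2],bool); roi[225:360,245:380]=1
k,_=cen(roi&((hsv[:,:,0]<6)|(hsv[:,:,0]>174))&(hsv[:,:,1]>150),"red"); print(onz(c,*k,.145))
for s in (0,1):
  r2=roi.copy(); r2[:, :310]=0 if s else r2[:, :310]
  if not s:r2[:,310:]=0
  g,m=cen(r2&(hsv[:,:,0]>45)&(hsv[:,:,0]<90)&(hsv[:,:,1]>60)&(hsv[:,:,2]<130),"felt")
  ys,xs=np.nonzero(m); pts=np.array([onz(c,x,y,.045)[:2] for x,y in zip(xs,ys)])
  print(cv2.fitLine(pts.astype(np.float32),cv2.DIST_L2,0,.01,.01).ravel())
```

```text
red [286 248   9   9  61] [290.18032787 252.06557377]
[ 0.60699902 -0.0886652   0.145     ]
felt [289 257   1   2   2] [289.  257.5]
[ 0.9998596  -0.01675779  0.60602856 -0.08187179]
felt [334 255   1   2   2] [334.  255.5]
[ 0.99961966 -0.027577    0.60823536 -0.17535356]
```

View pics/crop.png

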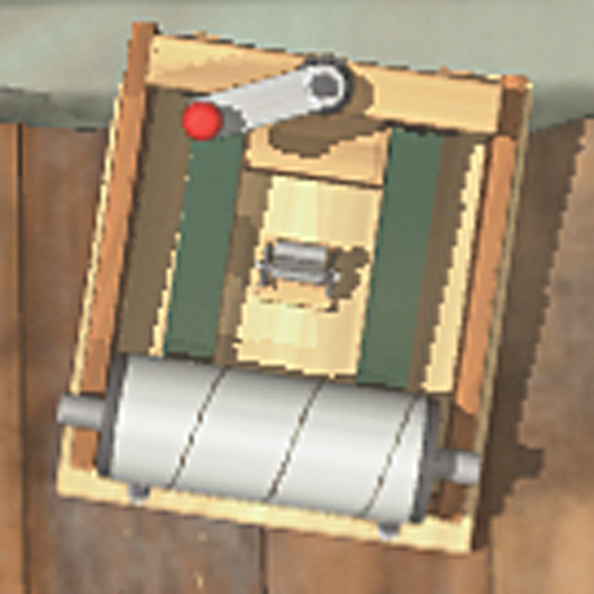

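The crop shows the pivot bolt at (325, 83), the knob at (203, 121), and the shaft stub ends at (62, 410) and (475, 467). The stop beam corners are visible too. These give the rest pose.

Run:
```python
from h import *
c=np.load("pics/top0.npy",allow_pickle=True).item()
P=lambda x,y,z:onz(c,245+x/4.4,225+y/4.4,z)
pv=P(325,83,.130);kn=P(203,121,.150);a=P(62,410,.065);b=P(475,467,.065)
print(pv,kn,a,b,np.linalg.norm(a-b),(a+b)/2)
f=P(215,140,.06),P(190,350,.038);g=P(413,140,.06),P(385,380,.038)
for q in(f,g): d=q[0]-q[1];print("felt yaw",np.degrees(np.arctan2(d[1],d[0])),q)
d=a-b; print("stub yaw",np.degrees(np.arctan2(-d[0],d[1])))
d=pv-(a+b)/2;print("axis yaw",np.degrees(np.arctan2(d[1],d[0])),np.linalg.norm(d[:2]),"expect .158")
k=kn-pv;print("arm dir",np.degrees(np.arctan2(k[1],k[0])),np.linalg.norm(k[:2]))
for n,(u,v) in dict(rail_top_edge=(330,373),rail_left=(200,375)).items(): print(n,onz(c,u,v,.0),onz(c,u,v,.05))
s=sense();from scipy.spatial.transform import Rotation as R
print(R.from_quat(s["tool_rot"],scalar_first=True).as_matrix().round(3))
```

```text
[ 0.62328953 -0.14362519  0.13      ] [ 0.6056203  -0.09066762  0.15      ] [ 0.48213508 -0.02012273  0.065     ] [ 0.45212482 -0.20920148  0.065     ] 0.19144552757399222 [ 0.46712995 -0.1146621   0.065     ]
felt yaw -8.382368840384927 (array([ 0.60582247, -0.09252   ,  0.06      ]), array([ 0.5088372 , -0.07822896,  0.038     ]))
felt yaw -7.707152799327016 (array([ 0.60387931, -0.18471212,  0.06      ]), array([ 0.49282279, -0.16968258,  0.038     ]))
stub yaw -9.018660420160792
axis yaw -10.50731455099484 0.15882277870499004 expect .158
arm dir 108.45121370413113 0.05582746504363827
rail_top_edge [ 0.36199981 -0.1625431   0.        ] [ 0.3675746  -0.16132364  0.05      ]
rail_left [0.36182882 0.11505373 0.        ] [0.36741066 0.10481281 0.05      ]
[[ 0.438  0.899 -0.001]
 [ 0.899 -0.438 -0.002]
 [-0.002  0.    -1.   ]]
```

Request:
{"fn": "play_rows", "kwargs": {
  "deltas": [
    [-2.5,3.1,0,0,0,-0.04,100],
    [-5,6.2,0,0,0,-0.08,100],
    [-7.5,9.3,0,0,0,-0.12,100],
    [-10,12.4,0,0,0,-0.16,100],
    [-12.5,15.5,0,0,0,-0.2,100],
    [-15,18.6,0,0,0,-0.24,100],
    [-17.5,21.7,0,0,0,-0.27,100],
    [-20,24.8,0,0,0,-0.302,100]
  ]
}}

```text
clock: 0.77
position: [0.4202, 0.2932, 0.2306]
tool_rot: [0.0, 0.758, 0.652, -0.001]
contact_force: [0.3, 0.7, -0.3]
opening: 0.0519
```

Request:
{"fn": "play_rows", "kwargs": {
  "deltas": [
    [-4,0.4,0,0,0,0,100],
    [-8,0.8,0,0,0,0,100],
    [-12,1.3,0,0,0,0,100],
    [-16,1.7,0,0,0,0,100],
    [-20,2.1,0,-0.03,0,0,100],
    [-24,2.6,0,-0.07,0,0,100],
    [-28,3.0,0,-0.1,0,0,100],
    [-32,3.4,0,-0.14,0,0,100]
  ]
}}

```text
clock: 1.43
position: [0.4056, -0.0301, 0.2312]
tool_rot: [0.054, 0.756, 0.651, 0.045]
contact_force: [1.6, -1.2, 0.6]
opening: 0.052
```

Request:
{"fn": "play_rows", "kwargs": {
  "deltas": [
    [-2.5,0.3,2,0,0,0,100],
    [-5,0.5,4,0,0,0,100],
    [-7,0.7,6,0,0,0,100],
    [-8,0.9,8,0,0,0,100],
    [-8,0.9,8,0,0,0,100]
  ]
}}

```text
clock: 1.85
position: [0.4113, -0.1144, 0.1506]
tool_rot: [0.053, 0.758, 0.649, 0.043]
contact_force: [-0.7, 0.8, 0.1]
opening: 0.052
```

Run:
```python
from h import *
s=sense();print(s["position"],s["tool_rot"],s["joint_pos"].round(2),s["contact_force"])
a=get_image("wrist")["img"];b=get_image("top")["img"][225:405,220:400]
b=cv2.resize(b,(480,480),interpolation=cv2.INTER_CUBIC);a=cv2.resize(a,(320,240))
o=np.zeros((480,800,3),np.uint8);o[:,:480]=b;o[:240,480:]=a
cv2.imwrite("pics/p2.png",o[:,:,::-1])
```

```text
[ 0.41131688 -0.11438228  0.15063083] [0.05260372 0.75769767 0.64907939 0.04269709] [-0.19  0.14  0.42  2.31 -0.12  0.57  1.73] [-0.74299267  0.75502199  0.06867509]
```

View pics/p2.png

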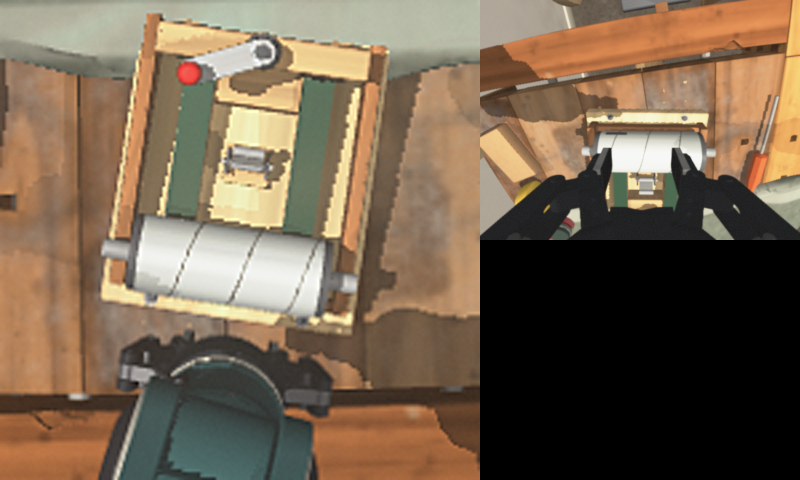

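The picture shows the open fingers centred behind the drum and clear of the rest, with everything in place. Next, lower the tool.

Request:
{"fn": "play_rows", "kwargs": {
  "deltas": [
    [0,-0.8,1.5,0,0,0,100],
    [0,-0.8,3,0,0,0,100],
    [0,-0.8,4.5,0,0,0,100],
    [0,-0.8,6,0,0,0,100],
    [0,-0.8,7.5,0,0,0,100],
    [0,-0.8,9,0,0,0,100],
    [0,-0.8,10,0,0,0,100],
    [0,-0.8,10,0,0,0,100]
  ]
}}

```text
clock: 2.62
position: [0.4189, -0.112, 0.0524]
tool_rot: [0.053, 0.756, 0.651, 0.044]
contact_force: [0.5, -0.1, -0.1]
opening: 0.0517
```

Request:
{"fn": "play_rows", "kwargs": {
  "deltas": [
    [0,0.2,0.3,0,0,0,100],
    [0,0.4,0.4,0,0,0,100],
    [0,0.6,0.4,0,0,0,100],
    [0,0.8,0.4,0,0,0,100],
    [0,1.0,0.4,0,0,0,100],
    [0,1.2,0.4,0,0,0,100],
    [0,1.5,0.4,0,0,0,100],
    [0,1.8,0.4,0,0,0,100]
  ]
}}

```text
clock: 3.28
position: [0.437, -0.1147, 0.051]
tool_rot: [0.052, 0.756, 0.651, 0.044]
contact_force: [-1.8, 0.2, 0.9]
opening: 0.0519
```

Request:
{"fn": "play_rows", "kwargs": {
  "deltas": [
    [0,0.3,0,0,0,0,100],
    [0,0.6,0,0,0,0,100],
    [0,0.9,0,0,0,0,100],
    [0,1.2,0,0,0,0,100],
    [0,1.5,0,0,0,0,100],
    [0,1.8,0,0,0,0,100],
    [0,2.1,0,0,0,0,100],
    [0,2.4,0,0,0,0,100]
  ]
}}

```text
clock: 3.95
position: [0.4608, -0.1183, 0.0543]
tool_rot: [0.052, 0.756, 0.651, 0.044]
contact_force: [-2.4, 0.1, 1.3]
opening: 0.052
```

Run:
```python
from h import *
s=sense();print(s["position"],s["tool_rot"],s["contact_force"])
b=get_image("top")["img"][225:375,230:390]
cv2.imwrite("pics/p3.png",cv2.resize(b,None,fx=3.5,fy=3.5,interpolation=cv2.INTER_CUBIC)[:,:,::-1])
```

```text
[ 0.46080959 -0.11826717  0.05430713] [0.05231568 0.75590858 0.65107849 0.04429551] [-2.39007139  0.12648164  1.30077204]
```

View pics/p3.png

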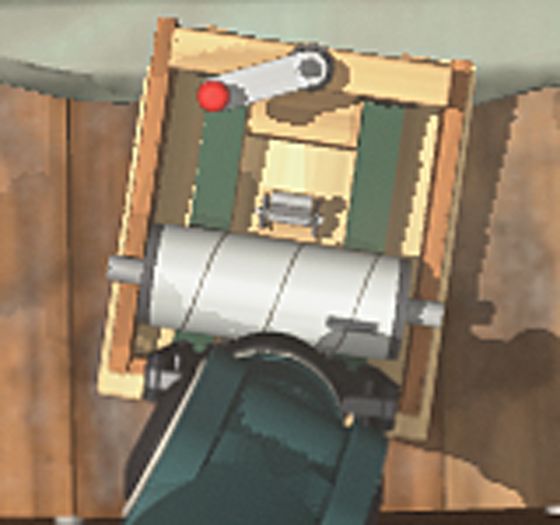

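The drum is rolling up square ahead of the fingers, with the keeper at (290, 208) still to come. Keep pushing.

Request:
{"fn": "play_rows", "kwargs": {
  "deltas": [
    [0,0.3,0,0,0,0,100],
    [0,0.6,0,0,0,0,100],
    [0,0.9,0,0,0,0,100],
    [0,1.2,0,0,0,0,100],
    [0,1.5,0,0,0,0,100],
    [0,1.8,0,0,0,0,100],
    [0,2.1,0,0,0,0,100],
    [0,2.4,0,0,0,0,100]
  ]
}}

```text
clock: 4.67
position: [0.4853, -0.122, 0.0578]
tool_rot: [0.053, 0.756, 0.651, 0.045]
contact_force: [-2.5, 0.9, 0.6]
opening: 0.0522
```

Request:
{"fn": "play_rows", "kwargs": {
  "deltas": [
    [0,0.3,0,0,0,0,100],
    [0,0.6,0,0,0,0,100],
    [0,0.9,0,0,0,0,100],
    [0,1.2,0,0,0,0,100],
    [0,1.5,0,0,0,0,100],
    [0,1.8,0,0,0,0,100],
    [0,2.1,0,0,0,0,100],
    [0,2.4,0,0,0,0,100]
  ]
}}

```text
clock: 5.33
position: [0.5092, -0.1256, 0.0612]
tool_rot: [0.053, 0.756, 0.651, 0.045]
contact_force: [-3.5, 0.4, 1.9]
opening: 0.0518
```

Request:
{"fn": "play_rows", "kwargs": {
  "deltas": [
    [0,0.3,0,0,0,0,100],
    [0,0.6,0,0,0,0,100],
    [0,0.9,0,0,0,0,100],
    [0,1.2,0,0,0,0,100],
    [0,1.5,0,0,0,0,100],
    [0,1.8,0,0,0,0,100],
    [0,2.0,0,0,0,0,100],
    [0,2.2,0,0,0,0,100]
  ]
}}

```text
clock: 6.0
position: [0.5313, -0.1288, 0.0644]
tool_rot: [0.053, 0.756, 0.651, 0.045]
contact_force: [-1.0, 0.3, 1.6]
opening: 0.0516
```

Run:
```python
from h import *
s=sense();print(s["position"],s["tool_rot"],s["contact_force"])
b=get_image("top")["img"][225:375,230:390]
w=get_image("wrist")["img"]
o=np.zeros((480,800,3),np.uint8);o[:450,:480]=cv2.resize(b,None,fx=3,fy=3,interpolation=cv2.INTER_CUBIC);o[:240,480:]=cv2.resize(w,(320,240))
cv2.imwrite("pics/p4.png",o[:,:,::-1])
```

```text
[ 0.53127384 -0.12882567  0.06436585] [0.05300725 0.75582232 0.6510926  0.04473562] [-0.98813084  0.30951275  1.62311141]
```

View pics/p4.png

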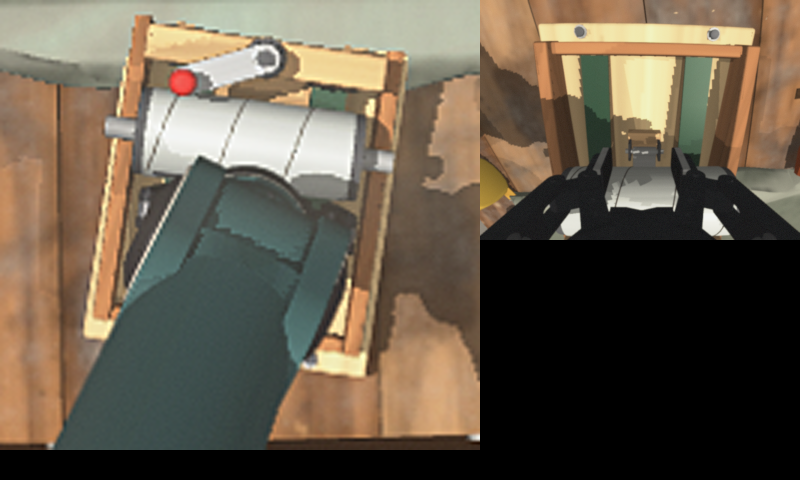

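The drum is close to the stop, about 13 mm short by my estimate, and still square. Continue more gently.

Request:
{"fn": "play_rows", "kwargs": {
  "deltas": [
    [0,0.2,0,0,0,0,100],
    [0,0.4,0,0,0,0,100],
    [0,0.6,0,0,0,0,100],
    [0,0.7,0,0,0,0,100],
    [0,0.8,0,0,0,0,100],
    [0,0.9,0,0,0,0,100],
    [0,1.0,0,0,0,0,100],
    [0,1.1,0,0,0,0,100]
  ]
}}

```text
clock: 6.77
position: [0.5426, -0.1306, 0.0661]
tool_rot: [0.054, 0.756, 0.651, 0.045]
contact_force: [-0.7, -0.3, 0.5]
opening: 0.0518
```

Request:
{"fn": "play_rows", "kwargs": {
  "deltas": [
    [0,0.1,0,0,0,0,100],
    [0,0.2,0,0,0,0,100],
    [0,0.3,0,0,0,0,100],
    [0,0.3,0,0,0,0,100]
  ]
}}

```text
clock: 7.1
position: [0.5446, -0.1308, 0.0661]
tool_rot: [0.053, 0.756, 0.651, 0.044]
contact_force: [-4.0, 1.2, 2.0]
opening: 0.052
```

Request:
{"fn": "play_rows", "kwargs": {
  "deltas": [
    [0,0.15,0,0,0,0,100],
    [0,0.3,0,0,0,0,100],
    [0,0.4,0,0,0,0,100],
    [0,0.4,0,0,0,0,100]
  ]
}}

```text
clock: 7.43
position: [0.545, -0.1309, 0.0654]
tool_rot: [0.049, 0.756, 0.651, 0.042]
contact_force: [-9.4, 0.7, 3.9]
opening: 0.0518
```

Run:
```python
from h import *
s=sense();print(s["position"],s["tool_rot"],s["contact_force"])
b=get_image("top")["img"][225:375,230:390]
w=get_image("wrist")["img"]
o=np.zeros((480,800,3),np.uint8);o[:450,:480]=cv2.resize(b,None,fx=3,fy=3,interpolation=cv2.INTER_CUBIC);o[:480,480:]=cv2.resize(w[220:400,260:380],(320,480),interpolation=cv2.INTER_CUBIC)
cv2.imwrite("pics/p5.png",o[:,:,::-1])
```

```text
[ 0.54503032 -0.13086724  0.06540943] [0.04944042 0.75635276 0.65091158 0.04242939] [-9.44686649  0.6532539   3.91429494]
```

View pics/p5.png

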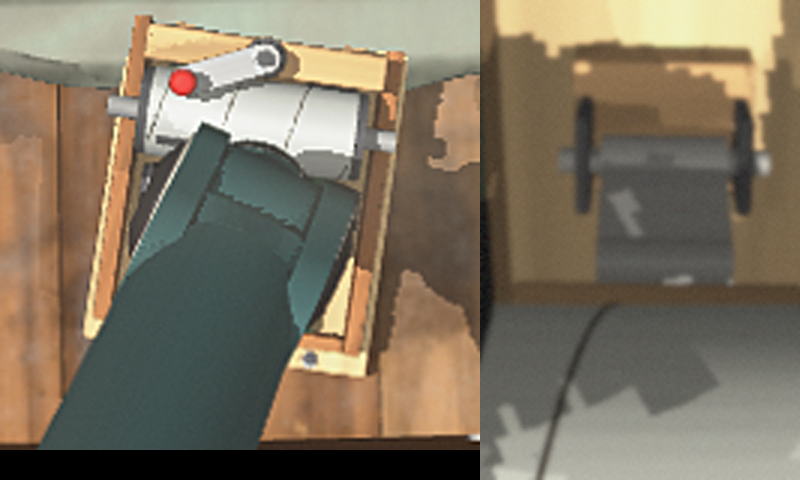

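The force has risen to 9.4 N with no further travel, and the position matches the predicted home. The keeper plate is visible behind the drum. Now ease back slowly, so that if the keeper has not caught, the drum follows the fingers.

Request:
{"fn": "play_rows", "kwargs": {
  "deltas": [
    [0,-0.1,0,0,0,0,100],
    [0,-0.2,0,0,0,0,100],
    [0,-0.3,0,0,0,0,100],
    [0,-0.4,0,0,0,0,100],
    [0,-0.5,0,0,0,0,100],
    [0,-0.6,0,0,0,0,100],
    [0,-0.7,0,0,0,0,100],
    [0,-0.8,0,0,0,0,100]
  ]
}}

```text
clock: 8.2
position: [0.5374, -0.1297, 0.0645]
tool_rot: [0.05, 0.756, 0.651, 0.043]
contact_force: [0.5, -0.9, -0.7]
opening: 0.0519
```

Request:
{"fn": "play_rows", "kwargs": {
  "deltas": [
    [0,-0.1,0,0,0,0,100],
    [0,-0.2,0,0,0,0,100],
    [0,-0.3,0,0,0,0,100],
    [0,-0.4,0,0,0,0,100],
    [0,-0.5,0,0,0,0,100],
    [0,-0.6,0,0,0,0,100],
    [0,-0.6,0,0,0,0,100]
  ]
}}

```text
clock: 8.78
position: [0.5313, -0.1288, 0.0637]
tool_rot: [0.05, 0.756, 0.651, 0.043]
contact_force: [0.0, 0.1, 0.3]
opening: 0.0517
```

Run:
```python
from h import *
s=sense();print(s["position"],s["contact_force"])
b=get_image("top")["img"][225:375,230:390]
w=get_image("wrist")["img"]
o=np.zeros((480,800,3),np.uint8);o[:450,:480]=cv2.resize(b,None,fx=3,fy=3,interpolation=cv2.INTER_CUBIC);o[:480,480:]=cv2.resize(w[220:400,260:380],(320,480),interpolation=cv2.INTER_CUBIC)
cv2.imwrite("pics/p6.png",o[:,:,::-1])
```

```text
[ 0.53125087 -0.12879942  0.06365337] [0.03303097 0.12918957 0.29345766]
```

View pics/p6.png

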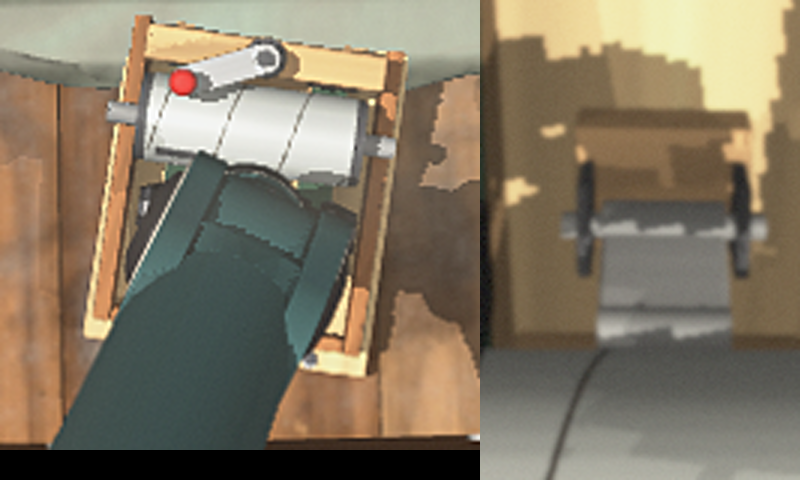

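The drum settled back a few millimetres onto the raised keeper and stayed there while the fingers moved clear (force about 0). Next: back off, rise, straighten and close the fingers for the hold-down.

Request:
{"fn": "play_rows", "kwargs": {
  "deltas": [
    [0,-0.7,0,0,0,0,100],
    [0,-1.4,0,0,0,0,100],
    [0,-1.5,-3,0,0,0,100],
    [0,-1.5,-6,0,0,0,100],
    [0,-1.5,-9,0,0,0,100],
    [0,-1.5,-12,0.04,0,0,200],
    [0,-1.5,-14,0.09,0,0,255],
    [0,-1.5,-14,0.13,0,0,255]
  ]
}}

```text
clock: 9.55
position: [0.5001, -0.1242, 0.205]
tool_rot: [0.002, 0.758, 0.652, 0.003]
contact_force: [0.9, 0.1, -1.0]
opening: 0.0163
```

```bash
cat > plan.py <<'E'
from h import *
from scipy.spatial.transform import Rotation as R
s=sense();c=get_image("top");hsv=cv2.cvtColor(c["img"],cv2.COLOR_RGB2HSV)
m=np.zeros(hsv.shape[:2],np.uint8);m[225:300,245:380]=1
m&=(((hsv[:,:,0]<6)|(hsv[:,:,0]>174))&(hsv[:,:,1]>150)).astype(np.uint8)
k=cv2.moments(m,True);kn=onz(c,k["m10"]/k["m00"],k["m01"]/k["m00"],.148) if k["m00"]>5 else np.full(3,np.nan)
T=R.from_quat(s["tool_rot"],scalar_first=True).as_matrix();p=s["position"]
y=np.radians(-8.7);u=np.array([np.cos(y),np.sin(y),0]);l=np.array([-u[1],u[0],0]);pv=np.array([.623,-.1436,0])
r=kn-pv;print("t",s["clock"],"pos",p,"F",s["contact_force"],"knob",kn,"th",np.arctan2(-(r@u),r@l),"R",np.hypot(r@u,r@l),"opening",s["opening"])
print("tool x in rest",T[:,0]@u,T[:,0]@l,"tilt",T[2])
n=.53*u+.85*l
for th in(.47,.7,.9,1.1,1.3,1.5,1.6):
    q=pv+.054*(-np.sin(th)*u+np.cos(th)*l)
    for g in((.045,.024) if th==.47 else (.024,)):
        t=q+n*g; t[2]=.133; print(th,g,t.round(4),"tool cm",(T.T@(t-p)*100).round(2))
E
python3 plan.py
```

```text
t 9.55 pos [ 0.50008528 -0.12419974  0.20504775] F [ 0.9044945   0.14612506 -0.95521017] knob [ 0.60650982 -0.08922956  0.148     ] th 0.44631894050769894 R 0.05681611706718042 opening 0.01625262651190592
tool x in rest -0.00212764405933871 0.9999971451059092 tilt [ 0.00108762  0.00682958 -0.99997609]
0.47 0.045 [ 0.6355 -0.0581  0.133 ] tool cm [ 8.55 12.35  7.3 ]
0.47 0.024 [ 0.6218 -0.0741  0.133 ] tool cm [ 6.76 11.23  7.29]
0.7 0.024 [ 0.6105 -0.0793  0.133 ] tool cm [ 6.08 10.2   7.28]
0.9 0.024 [ 0.6019 -0.0858  0.133 ] tool cm [5.31 9.45 7.28]
1.1 0.024 [ 0.5948 -0.0939  0.133 ] tool cm [4.4  8.86 7.27]
1.3 0.024 [ 0.5894 -0.1032  0.133 ] tool cm [3.4  8.47 7.27]
1.5 0.024 [ 0.586  -0.1134  0.133 ] tool cm [2.34 8.28 7.26]
1.6 0.024 [ 0.5851 -0.1188  0.133 ] tool cm [1.8  8.27 7.26]
```

Request:
{"fn": "play_rows", "kwargs": {
  "deltas": [
    [2.1,3,0,0,0,0.11,255],
    [4.2,6,0,0,0,0.22,255],
    [6.4,9,0,0,0,0.34,255],
    [8.6,12.3,0,0,0,0.45,255],
    [8.6,12.3,0,0,0,0.56,255],
    [8.6,12.3,0,0,0,0.56,255]
  ]
}}

```text
clock: 10.1
position: [0.6352, -0.0551, 0.2013]
tool_rot: [0.001, 0.908, 0.418, 0.0]
contact_force: [-0.8, 0.1, -0.4]
opening: -0.0003
```

```bash
cat >> plan.py <<'E'
w=get_image("wrist")["img"];b=c["img"][215:335,230:390]
o=np.zeros((480,800,3),np.uint8);o[:360,:480]=cv2.resize(b,None,fx=3,fy=3,interpolation=cv2.INTER_CUBIC);o[:240,480:]=cv2.resize(w,(320,240));o[240:,480:]=cv2.resize(get_image("scene")["img"][210:330,290:450],(320,240))
cv2.imwrite(f"pics/q{s['clock']:.2f}.png",o[:,:,::-1])
E
python3 plan.py; mv pics/q*.png pics/k1.png
```

```text
t 10.1 pos [ 0.63516553 -0.05514013  0.20127591] F [-0.76980367  0.06507292 -0.35317525] knob [ 0.60259327 -0.09126892  0.148     ] th 0.5236600309112781 R 0.056169172270326896 opening -0.0002687708418126914
tool x in rest 0.5282679507825746 0.8490776946499536 tilt [ 2.01553714e-04  1.71237925e-03 -9.99998514e-01]
0.47 0.045 [ 0.6355 -0.0581  0.133 ] tool cm [-0.21  0.2   6.83]
0.47 0.024 [ 0.6218 -0.0741  0.133 ] tool cm [-2.31  0.2   6.83]
0.7 0.024 [ 0.6105 -0.0793  0.133 ] tool cm [-3.44 -0.31  6.83]
0.9 0.024 [ 0.6019 -0.0858  0.133 ] tool cm [-4.49 -0.54  6.83]
1.1 0.024 [ 0.5948 -0.0939  0.133 ] tool cm [-5.57 -0.56  6.83]
1.3 0.024 [ 0.5894 -0.1032  0.133 ] tool cm [-6.63 -0.36  6.83]
1.5 0.024 [ 0.586  -0.1134  0.133 ] tool cm [-7.63  0.05  6.83]
1.6 0.024 [ 0.5851 -0.1188  0.133 ] tool cm [-8.09  0.32  6.83]
```

View pics/k1.png

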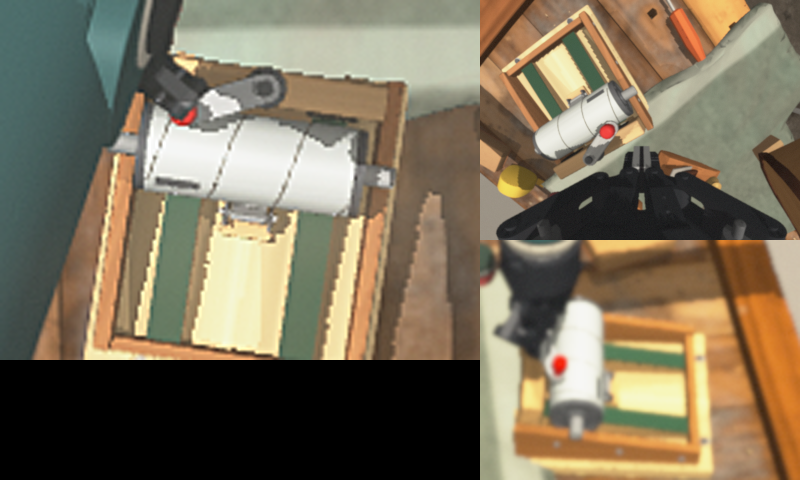

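The keeper stands up behind the drum at (250, 212), and the closed fingers are up-slope of and to the left of the knob. Descend, then sweep along the arc.

Request:
{"fn": "play_rows", "kwargs": {
  "deltas": [
    [0.3,0.2,2.3,0,0,0,255],
    [0.3,0.2,4.6,0,0,0,255],
    [0.3,0.2,6.8,0,0,0,255],
    [0.3,0.2,6.8,0,0,0,255],
    [-0.6,0.2,6.8,0,0,0,255],
    [-1.4,0.2,6.8,0,0,0,255],
    [-2.0,0.2,6.8,0,0,0,255],
    [-2.5,0.1,6.8,0,0,0,255]
  ]
}}

```text
clock: 10.92
position: [0.6183, -0.0789, 0.1366]
tool_rot: [0.001, 0.909, 0.418, 0.002]
contact_force: [0.3, 1.4, 0.3]
opening: -0.0004
```

Request:
{"fn": "play_rows", "kwargs": {
  "deltas": [
    [-0.5,-0.2,0,0,0,0,255],
    [-1.0,-0.45,0,0,0,0,255],
    [-1.5,-0.55,0,0,0,0,255],
    [-2.0,-0.65,0,0,0,0,255],
    [-2.5,-0.65,0,0,0,0,255],
    [-3.0,-0.65,0,0,0,0,255],
    [-3.5,-0.6,0,0,0,0,255],
    [-4.0,-0.5,0,0,0,0,255]
  ]
}}

```text
clock: 11.58
position: [0.5881, -0.1063, 0.1364]
tool_rot: [0.001, 0.909, 0.418, 0.002]
contact_force: [-0.1, 0.7, 0.5]
opening: 0.0
```

```bash
python3 plan.py
```

```text
t 11.5833 pos [ 0.58813337 -0.10634216  0.13636029] F [-0.11564511  0.74155987  0.52302627] knob [nan nan nan] th nan R nan opening 2.35743355179624e-05
tool x in rest 0.5286121126503385 0.8488578881165061 tilt [ 0.00308547  0.00358877 -0.9999888 ]
0.47 0.045 [ 0.6355 -0.0581  0.133 ] tool cm [6.74 0.45 0.36]
0.47 0.024 [ 0.6218 -0.0741  0.133 ] tool cm [4.64 0.45 0.35]
0.7 0.024 [ 0.6105 -0.0793  0.133 ] tool cm [ 3.51 -0.06  0.35]
0.9 0.024 [ 0.6019 -0.0858  0.133 ] tool cm [ 2.46 -0.29  0.34]
1.1 0.024 [ 0.5948 -0.0939  0.133 ] tool cm [ 1.38 -0.31  0.34]
1.3 0.024 [ 0.5894 -0.1032  0.133 ] tool cm [ 0.32 -0.11  0.34]
1.5 0.024 [ 0.586  -0.1134  0.133 ] tool cm [-0.68  0.3   0.34]
1.6 0.024 [ 0.5851 -0.1188  0.133 ] tool cm [-1.14  0.57  0.33]
```

Request:
{"fn": "play_rows", "kwargs": {
  "deltas": [
    [-0.4,0.15,0,0,0,0,255],
    [-0.7,0.3,0,0,0,0,255],
    [-1.0,0.45,0,0,0,0,255],
    [-1.2,0.6,0,0,0,0,255]
  ]
}}

```text
clock: 12.07
position: [0.5848, -0.1204, 0.1364]
tool_rot: [0.001, 0.909, 0.417, 0.002]
contact_force: [-0.3, -0.1, 0.3]
opening: -0.0003
```

Request:
{"fn": "play_rows", "kwargs": {
  "deltas": [
    [-0.2,0.1,0,0,0,0,255],
    [-0.4,0.2,0,0,0,0,255],
    [-0.5,0.3,0,0,0,0,255],
    [-0.5,0.3,0,0,0,0,255]
  ]
}}

```text
clock: 12.4
position: [0.5847, -0.1225, 0.1365]
tool_rot: [-0.001, 0.908, 0.418, 0.003]
contact_force: [2.0, 7.7, 1.0]
opening: -0.0
```

```bash
python3 plan.py|head -2; mv pics/q12*.png pics/k2.png
```

```text
t 12.4 pos [ 0.58466383 -0.12250754  0.13645213] F [1.97148926 7.7431779  0.95354705] knob [nan nan nan] th nan R nan opening -2.0692197416630573e-05
tool x in rest 0.5281743300701565 0.8491106432100202 tilt [ 0.00655688  0.00127948 -0.99997768]
```

View pics/k2.png

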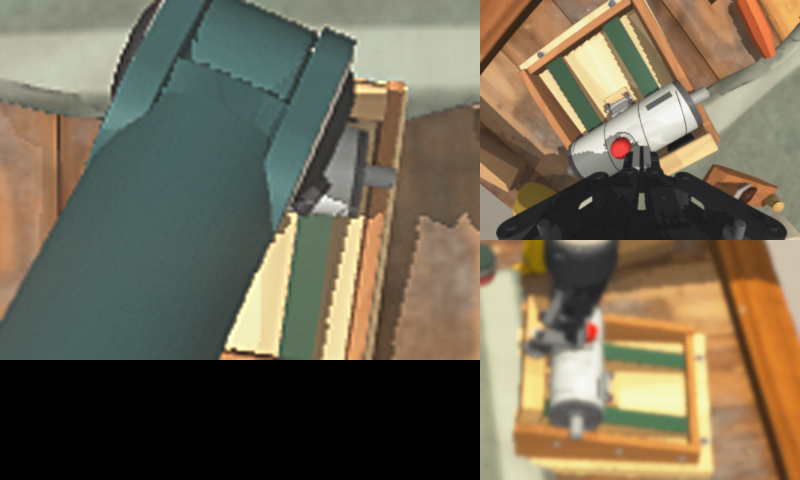

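The knob is against the end stop (7.7 N with no further travel), and the keeper and drum are unchanged. Back off, rise and move aside for a final check.

Request:
{"fn": "play_rows", "kwargs": {
  "deltas": [
    [0.7,0,0,0,0,0,255],
    [1.5,0,0,0,0,0,255],
    [1.8,0,-2,0,0,0,255],
    [1.8,0,-5,0,0,0,255],
    [1.8,0,-8,0,0,0,255],
    [4.8,0,-10,0,0,0,255],
    [8.8,0,-11,0,0,0,255],
    [12.8,0,-12,0,0,0,255]
  ]
}}

```text
clock: 13.22
position: [0.6687, -0.026, 0.2597]
tool_rot: [0.0, 0.909, 0.417, 0.005]
contact_force: [1.2, 0.5, 0.0]
opening: 0.0003
```

Request:
{"fn": "play_rows", "kwargs": {
  "deltas": [
    [4,-1,0,0,0,0,255],
    [8,-2,0,0,0,0,255],
    [11,-3,0,0,0,0,255],
    [13,-4,0,0,0,0,255],
    [13,-4,0,0,0,0,255],
    [13,-4,0,0,0,0,255]
  ]
}}

```text
clock: 13.72
position: [0.7234, 0.1008, 0.2595]
tool_rot: [0.0, 0.908, 0.418, 0.004]
contact_force: [-0.8, -0.4, -0.7]
opening: -0.0001
```

```bash
python3 plan.py|head -2; mv pics/q13*.png pics/k3.png
```

```text
t 13.7167 pos [0.72335083 0.10078336 0.25952107] F [-0.81639175 -0.35041642 -0.66435586] knob [ 0.56689034 -0.13288789  0.148     ] th 1.533996256972956 R 0.057123055380276004 opening -7.974862971398084e-05
tool x in rest 0.5273055355446161 0.8496484690054686 tilt [ 0.00680818  0.00412801 -0.9999683 ]
```

View pics/k3.png

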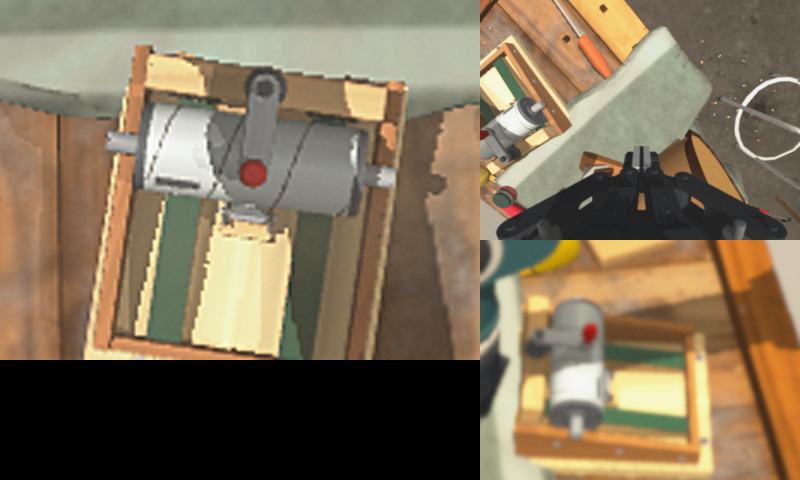

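The hold-down is square across the drum at about 1.53 rad, the keeper is up at (248, 213), and the robot is clear. Handing in.

```bash
python3 -c "
from bench import *
print(finish_job())"
```

```text
the job is handed in; nothing more can be done
None
```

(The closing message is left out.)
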